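# Start the sample run on the fruit bench

### The arm

A 6-joint arm with a two-finger parallel gripper is mounted at the origin on the work surface. World frame = base frame: x ahead of the robot, y to its left, z up, the work surface at z = 0. Lengths are in mm, angles in degrees, forces in N, time in s.
With the tool pointing down it reaches from about 300 to 850 mm from the base axis. Payload 4.2 kg.
Tool frame: the origin (TCP) lies on the centre line of the jaws, within the pads' length; the fingertips stand 8 mm ahead of it and the grasp point (between the pads) lies 11 mm behind it; z points along the fingers, y is the line along which they close (so a half turn about z gives the same grasp; the last joint's range is limited). The gripper opens to 91 mm and grips with 3 to 60 N. Pads are 32 mm wide; open, the fingers measure 118 mm over their backs; the gripper's body (76 mm by 178 mm) begins 60 mm behind the grasp point.
Start: joints at [-64.343, 18.312, 89.639, -0, 72.044, -1.146], TCP at [259.286, -513.238, 221.976] pointing down, gripper open.
Joint ranges: [-177.97, 177.97], [-48.28, 115.42], [12.27, 149.76], [-77.06, 257.06], [2.81, 150.46], [-146.56, 146.56]. Speed limits (degrees/s): [147.25, 147.25, 180, 180, 180, 180].

### API

Orientations are given as [roll, pitch, yaw] about the fixed x, y, z axes, in that order (R = Rz(yaw) Ry(pitch) Rx(roll)).
In Python, from workcell import telemetry, eyes, ticket gives the robot as it stands. The module is installed in compiled form; this text tells all that it offers.
- The arm moves only by the shell command python3 -m crank 'ROWS' [OPENING] [FORCE]. ROWS is JSON, a list of rows, each an object of numbers: "dx", "dy", "dz": the shift along the world's x, y, z normalised to -1 to 1, where 1 is 80 cm; "yaw": the turn about the world's z normalised to -1 to 1, where 1 is 5 degrees. A call has 1 to 10 rows; each row shifts and turns the commanded pose from where the row before left it; what a row does not reach is not made up. A row lasts 1/8 s, in which the tool goes at most 62.5 mm and 10.7 degrees, less where a joint would pass 70% of its speed; a pose out of reach is approached as far as the arm can. A call with a number of a shift or a turn outside -1 to 1 is refused whole. A call with a gripper value outside its range is refused whole. OPENING is the opening, from 0 (shut) to 1 (fully open), set as the call begins (- or left out, the last holds). The fingers move at their own pace and stop on an object; FORCE is the grip in N (left out, the last holds). Time passes only in rows, so rows that do not move let the fingers close. It gives the time, the measured TCP pose, the force, the opening and the grip force at its end, in the units of the state.
- telemetry.state(): the state, without advancing time (a new reading comes with each control period).
- eyes.grab_frame(name): name is "scene" or "top" or "wrist"; returns the picture (400x640x3 uint8, red, green, blue); there is no depth.
- eyes.calibration(name): a dict with "camera_matrix" (3x3 intrinsics, pixels), "world_from_camera" (4x4, takes a point from camera to world coordinates). Camera axes: x right, y down, z forward; pixel columns grow to the right and rows downward; lengths in mm; the calibration is good to about 2 mm. The wrist camera is an equidistant fisheye: a pixel r from the principal point sees the ray r / f radians off the axis. A picture is of the moment at which its call begins: read the wrist's pose just before it. calibration takes no time and is no camera call; for the wrist camera it gives the pose at the moment of the call.
- ticket.job_done(): hands the job in; it is judged then, once.
The state is a dict: "time_s": time; "qpos": joint angles; "qvel": joint speeds; "effort": joint torques, N m; "ee_pos": TCP position; "ee_rot": TCP orientation; "force": force on the tool from outside, world axes, zero at the start; "torque": the same for the moment, N m; "gripper_width": finger opening in mm; "gripper_force": force on a finger pad.
Only numpy, scipy, OpenCV 4.12 (cv2) and the standard library are available. Lean on these libraries where they do the work, as an engineer would, in place of code of your own. Each camera call takes 0.05 s, during which the arm holds its last target. There are 200 camera calls.

### The job

Start the sample run with three light fingertip presses in this order: first switch on the balance with its blue key, then the stirrer with its green key, and last start the timer with its yellow key. Push each key all the way down once, gently, so that it stays down, and press none before its turn. Do not grip, lift or shift anything: the loose timer, the oranges, the beaker and the cup of spoons must stay where they are; finish with the hand clear of everything.

Things in the scene. Friction and masses are not known exactly. Their poses are not given: they have to be found in the camera images.
- balance: Laboratory balance fixed to the bench: white case 210 (x) x 160 (y) x 45 mm high, round steel pan 120 mm across on its rear half (pan top 56 mm above the bench), flat green display and blue key along its front edge. Origin: centre of its underside; +x points to its rear (away from the key), z up. It may be turned, and the three instruments may stand in any order from left to right.
- balance_key_top (a point): Blue round key of the balance, 28 mm across, at 75 mm in front of the balance's origin and 45 mm towards its -y side. Its top is 59 mm above the bench when up, 14 mm proud of the case, and 6 mm proud of the case when fully down. The point is the middle of the key cap's top face and goes down with it.
- balance_key (a joint): How far the blue key is latched in (the rubber cap not counted), m: 0 up (off), 0.008 fully down (on). It moves straight down at about 2.5 N all the way (no click) to a stop and stays down when let go. Its cap sits on springy rubber (3 N per mm) that yields up to 5 mm more at the stop, to 15 N, then is hard; let go, the cap rises by what it yielded.
- stirrer: Magnetic stirrer fixed to the bench: steel case 190 (x) x 150 (y) x 60 mm high, white ceramic plate 115 x 125 mm on its rear part (plate top 68 mm above the bench); at its front a green key and a fixed black knob (30 mm across, 8 mm high, 80 mm from the key). Origin: centre of its underside; +x points to its rear, z up.
- stirrer_key_top (a point): Green round key of the stirrer, 28 mm across, at 65 mm in front of the stirrer's origin and 35 mm towards its +y side. Its top is 74 mm above the bench when up, 14 mm proud of the case, and 6 mm proud when fully down. The point is the middle of the key cap's top face and goes down with it.
- stirrer_key (a joint): How far the green key is latched in (the rubber cap not counted), m: 0 up (off), 0.008 fully down (on). It moves straight down at about 2.5 N all the way (no click) to a stop and stays down when let go. Its cap sits on springy rubber (3 N per mm) that yields up to 5 mm more at the stop, to 15 N, then is hard; let go, the cap rises by what it yielded.
- timer: Bench timer, a flat grey box 75 (x) x 115 (y) x 30 mm high, about 0.25 kg, standing loose on thin rubber, with a flat grey display and a yellow key. Origin: centre of its underside; z up.
- timer_key_top (a point): Yellow round key of the timer, 28 mm across, 33 mm from the timer's origin towards its -y side. Its top is 44 mm above the bench when up, 14 mm proud of the case, and 6 mm proud when fully down. The point is the middle of the key cap's top face and goes down with it.
- timer_key (a joint): How far the yellow key is latched in (the rubber cap not counted), m: 0 up (off), 0.008 fully down (running). It moves straight down at about 2.5 N all the way (no click) to a stop and stays down when let go. Its cap sits on springy rubber (3 N per mm) that yields up to 5 mm more at the stop, to 15 N, then is hard; let go, the cap rises by what it yielded.
- orange_pan_mid (a point): Orange lying loose on the balance's pan, 72 mm across, 66 mm high; the point is its centre. Leave it alone.
- orange_bench_mid (a point): Orange lying loose on the bench on the robot's side of the instruments, 72 mm across, 66 mm high; the point is its centre. Leave it alone.
- beaker_mid (a point): Empty glass beaker standing loose on the stirrer's plate, 64 mm across, 80 mm high; the point is half-way up on its axis, z along its axis. Leave it alone.
- spoon_cup_mid (a point): Black cup of white plastic spoons standing loose on the bench on the robot's side of the instruments, 64 mm across, cup 85 mm high, 145 mm with the spoons; the point is half-way up the cup on its axis. Leave it alone.
There are look-alikes about, which are no part of the job. What is shaped like the part that bears orange_bench_mid but black or pink is not meant.

How it is judged (in metres and radians):
On the way, in this order (a step that is already met when the one before it is completed fails the run):
1. the balance's key is pushed down (value of joint balance_key above 0.006 m), for 0.1 s.
2. the stirrer's key is pushed down (value of joint stirrer_key above 0.006 m), for 0.1 s.
3. the timer's key is pushed down (value of joint timer_key above 0.006 m), for 0.1 s.
At the end, for the whole second after the job is handed in: All three keys are down by more than 6 mm of their 8 mm; the timer lies flat within 15 mm of where it stood; both oranges, the beaker and the spoon cup stand upright within 15 mm of where they stood (value of joint each of balance_key, stirrer_key, timer_key above 0.006 m and distance of each of timer, orange_pan_mid, orange_bench_mid, beaker_mid, spoon_cup_mid from where it was at the start of the episode below 0.015 m and angle between each of orange_pan_mid, orange_bench_mid, beaker_mid, spoon_cup_mid's own z axis and vertical below 0.2 rad and angle between timer's own z axis and vertical below 0.1 rad and linear speed of timer below 0.02 m/s); the robot touches nothing.
It fails at once if the stirrer's key pressed (over 3 mm) before the balance's key is down (value of joint stirrer_key above 0.003 m and value of joint balance_key below 0.006 m).
It fails at once if the timer's key pressed (over 3 mm) before both other keys are down (value of joint timer_key above 0.003 m and value of joint any of balance_key, stirrer_key below 0.006 m).
It fails at once if the robot pressed on an instrument or its key with more than 25 N (contact force between any of the fingers, the arm and balance above 25 N or contact force between any of the fingers, the arm and stirrer above 25 N or contact force between any of the fingers, the arm and timer above 25 N).
It fails at once if the timer lifted, tipped or shifted by more than 15 mm (distance of timer from where it was at the start of the episode above 0.015 m or angle between timer's own z axis and vertical above 0.2 rad).
It fails at once if an orange, the beaker or the spoon cup moved by more than 15 mm or tipped (distance of any of orange_pan_mid, orange_bench_mid, beaker_mid, spoon_cup_mid from where it was at the start of the episode above 0.015 m or angle between any of orange_pan_mid, orange_bench_mid, beaker_mid, spoon_cup_mid's own z axis and vertical above 0.25 rad).
It also fails if it takes over 51 s, if anything falls off the work surface, if the arm or the gripper's body presses on something with over 40 N, if the wrist force passes 120 N, or if a joint passes its speed limit or range.

## Working session

There is one attempt and no reset: what is moved stays moved. The work goes in short steps, Python scripts to look and compute and a shell command to move; the robot and the scene stay as the last step left them, time stands still between calls to the robot, and variables do not carry over. Pictures are saved under pics/ and viewed, at most 10 in all, crops included, and the job is handed in when it is done.

```bash
mkdir -p pics
python3 - <<'E'
from workcell import telemetry, eyes
import cv2
s=telemetry.state();print(s['time_s'],s['ee_pos'],s['ee_rot'],s['force'],s['gripper_width'])
for n in('top','scene'):
    f=eyes.grab_frame(n);cv2.imwrite(f'pics/{n}0.png',f[:,:,::-1])
    c=eyes.calibration(n);print(n,c['camera_matrix'],c['world_from_camera'])
E
```

```text
0.0 [ 259.06377683 -512.77732168  221.12744023] [-1.79899166e+02 -1.26185754e-03  2.68028584e+01] [-0.30440717  0.2024394  -0.05296172] 90.93055645323594
top [[388.55900545   0.         312.20874877]
 [  0.         388.55900545 198.74886629]
 [  0.           0.           1.        ]] [[ 7.10064163e-03 -9.93715998e-01  1.11705396e-01  3.97516512e+02]
 [-9.99974431e-01 -7.15084981e-03 -4.88229155e-05 -1.79225464e+00]
 [ 8.47304619e-04 -1.11702193e-01 -9.93741366e-01  9.65313704e+02]
 [ 0.00000000e+00  0.00000000e+00  0.00000000e+00  1.00000000e+00]]
scene [[403.25180226   0.         322.08041221]
 [  0.         403.25180226 200.32639142]
 [  0.           0.           1.        ]] [[-3.63645936e-01  7.69540497e-01 -5.24946718e-01  1.02354452e+03]
 [ 9.31421330e-01  2.91480018e-01 -2.17930505e-01  2.10359481e+02]
 [-1.46948701e-02 -5.68196113e-01 -8.22761957e-01  9.47938516e+02]
 [ 0.00000000e+00  0.00000000e+00  0.00000000e+00  1.00000000e+00]]
```

View pics/top0.png

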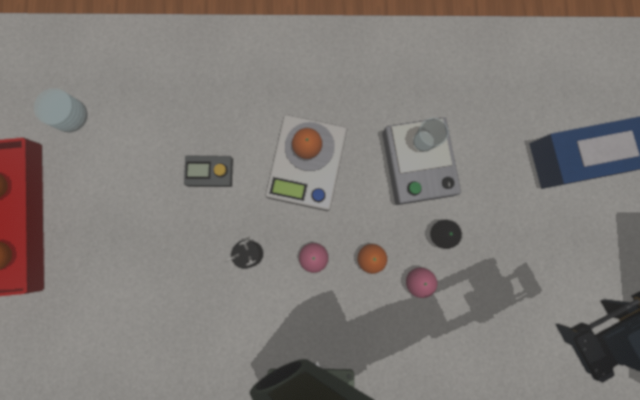

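View pics/scene0.png

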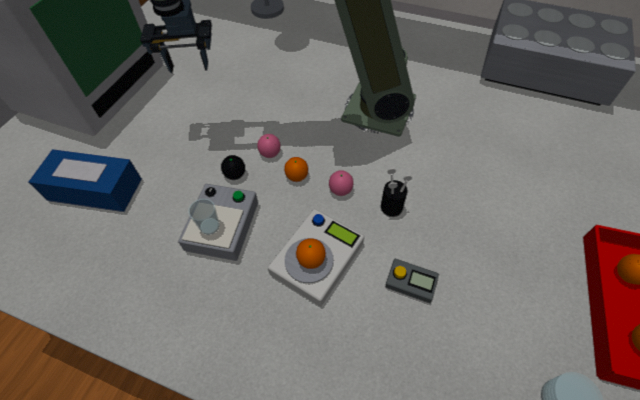

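Top view: timer (208,170) with its yellow key at (220,170), balance with its blue key at (318,195), and stirrer with its green key at (414,188) and black knob at (448,183). The bench orange is at (372,258), with pink look-alikes at (313,257) and (422,282) and a black one at (446,234). The spoon cup is at (247,253). I'll now measure the keys in both views.

```bash
cat > h.py <<'E'
import numpy as np, cv2
from workcell import telemetry, eyes
R={'blue':((105,110,60),(125,255,255)),'green':((55,110,40),(85,255,255)),'yellow':((19,140,80),(30,255,255)),'orange':((5,160,80),(14,255,255))}
def blobs(img,col,amin=25,roi=None):
    h=cv2.cvtColor(img,cv2.COLOR_RGB2HSV); m=cv2.inRange(h,*R[col])
    n,l,st,c=cv2.connectedComponentsWithStats(m)
    return [(c[i].round(1),st[i,4],st[i,2:4]) for i in range(1,n) if st[i,4]>=amin]
def ray(cal,px):
    K,T=cal['camera_matrix'],cal['world_from_camera']
    d=np.array([(px[0]-K[0][2])/K[0][0],(px[1]-K[1][2])/K[1][1],1.]); return T[:3,3],T[:3,:3]@d
def onz(cal,px,z):
    o,d=ray(cal,px); return (o+d*(z-o[2])/d[2]).round(1)
E
python3 - <<'E'
from h import *
for n in('top','scene'):
    im=cv2.imread(f'pics/{n}0.png')[:,:,::-1];cal=eyes.calibration(n)
    for c,z in(('blue',57),('green',72),('yellow',42),('orange',33)):
        for p,a,s in blobs(im,c):
            if a<600: print(n,c,p,a,s,onz(cal,p,z), onz(cal,p,89) if c=='orange' else '')
    if n=='top':
        for nm,p,z in(('beakerbase',(424,143),68),('beakertop',(437,130),148),('cup',(247,253),85),('knob',(448,183),68),('timer',(208,170),30),('black',(446,234),33)):print(nm,onz(cal,p,z))
    else:
        for nm,p,z in(('beakerbase',(209,226),68),('beakertop',(204,211),148),('cuptop',(395,188),85),('knob',(210,191),68),('timer',(413,280),30)):print(nm,onz(cal,p,z))
E
```

```text
top blue [317.8 194.5] 82 [10 10] [509.8 -14.9  57. ] 
top yellow [219.2 169.3] 65 [ 9 10] [571.1 222.9  42. ] 
top orange [  2.1 187.8] 64 [ 8 17] [523.6 749.   33. ] [516.  703.9  89. ]
top orange [  3.3 253.5] 182 [11 27] [366.2 731.   33. ] [368.1 686.9  89. ]
top orange [375.7 260.2] 138 [16 17] [ 356.7 -153.5   33. ] [ 359.1 -144.4   89. ]
beakerbase [ 632.8 -265.    68. ]
beakertop [ 640.8 -270.3  148. ]
cup [372.9 143.6  85. ]
knob [ 537.7 -318.7   68. ]
timer [571.5 253.1  30. ]
black [ 419.8 -322.3   33. ]
scene blue [317.9 218.6] 81 [11 10] [512.8 -14.8  57. ] 
scene green [36.1  3.7] 26 [13  9] [  -27.5 -1459.8    72. ] 
scene green [99.8 16.2] 25 [10 13] [  -42.7 -1153.4    72. ] 
scene green [127.3  18.9] 34 [12  9] [  -64.3 -1039.3    72. ] 
scene green [237.7 195.4] 84 [10 10] [ 529.7 -238.4   72. ] 
scene yellow [399.7 271.2] 110 [12 12] [573.5 222.7  42. ] 
scene orange [295.9 169.1] 410 [23 25] [ 363.7 -143.7   33. ] [ 404.1 -122.    89. ]
scene orange [630.8 267.2] 464 [22 31] [357.5 746.1  33. ] [398.3 713.3  89. ]
scene orange [637.4 332.8] 68 [ 8 20] [524.8 753.6  33. ] [555.3 720.3  89. ]
scene orange [122.8 376. ] 43 [ 8 15] [1014.9 -264.1   33. ] [1015.5 -235.    89. ]
beakerbase [ 638.6 -263.7   68. ]
beakertop [ 641.5 -253.1  148. ]
cuptop [367.6 148.   85. ]
knob [ 541.1 -317.9   68. ]
timer [578.5 258.9  30. ]
```

Both views agree to about 3 mm: blue (511,-15), green (530,-238), yellow (572,223). The green-to-knob distance is 80 mm, as specified. I'll move above the balance key, shutting the gripper and bringing the yaw near 0 so the long side of the gripper body lies across, away from the beaker and orange.

```bash
python3 -m crank '[{"dx":0.0315,"dy":0.0622,"yaw":-0.536},{"dx":0.0315,"dy":0.0622,"yaw":-0.536},{"dx":0.0315,"dy":0.0622,"yaw":-0.536},{"dx":0.0315,"dy":0.0622,"yaw":-0.536},{"dx":0.0315,"dy":0.0622,"yaw":-0.536},{"dx":0.0315,"dy":0.0622,"yaw":-0.536},{"dx":0.0315,"dy":0.0622,"yaw":-0.536},{"dx":0.0315,"dy":0.0622,"yaw":-0.536},{"dx":0.0315,"dy":0.0622,"yaw":-0.536},{"dx":0.0315,"dy":0.0622,"yaw":-0.536}]' 0 5
python3 -m crank '[{"dz":-0.03},{"dz":-0.03},{"dz":-0.03},{},{}]'
python3 - <<'E'
from h import *
cal=eyes.calibration('wrist');f=eyes.grab_frame('wrist');cv2.imwrite('pics/w1.png',f[:,:,::-1])
print(cal['camera_matrix'],cal['world_from_camera'])
t=eyes.grab_frame('top');cv2.imwrite('pics/t1.png',t[:,:,::-1])
s=telemetry.state();print(s['time_s'],s['ee_pos'],s['ee_rot'],s['force'],s['gripper_width'])
E
```

```text
[[309.70691629   0.         322.73735638]
 [  0.         309.70691629 199.70841826]
 [  0.           0.           1.        ]] [[ 4.49519012e-01 -8.61267522e-01 -2.36961841e-01  3.26147571e+02]
 [-8.93270567e-01 -4.33590141e-01 -1.18605580e-01 -4.79574683e+02]
 [-5.93183633e-04  2.64986501e-01 -9.64251939e-01  3.84119562e+02]
 [ 0.00000000e+00  0.00000000e+00  0.00000000e+00  1.00000000e+00]]
0.2 [ 259.16850305 -512.97936002  221.44850145] [-1.79941001e+02 -6.99553907e-04  2.68025009e+01] [-0.40755886  0.02539658  0.12262473] 91.36337780938128validation failed for argument at $[0]...
validation failed for argument at $[0]...
```

View pics/w1.png

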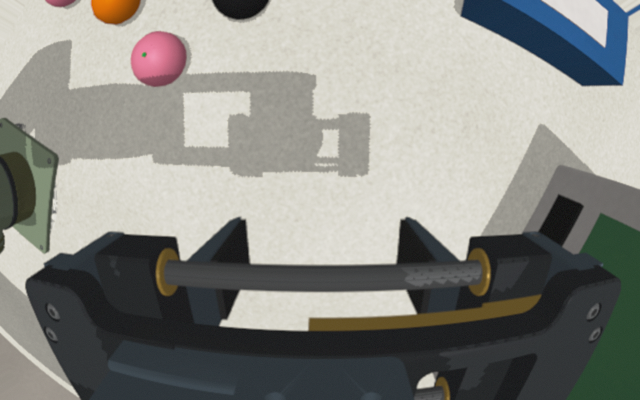

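Both calls were refused and the arm has not moved. The wrist view shows the open fingers and a pink ball at (158,58). Each row probably needs all four numbers, so I'll try one small row.

```bash
python3 -m crank '[{"dx":0.0315,"dy":0.0622,"dz":0,"yaw":-0.536}]' 0 5
```

```text
time_s: 0.32
ee_pos: [284.0, -465.1, 221.3]
ee_rot: [180.0, 0.0, 23.8]
force: [0.5, 1.6, -0.1]
gripper_width: 84.1
gripper_force: 0.0
```

```bash
python3 -m crank '[{"dx":0.0315,"dy":0.0622,"dz":0,"yaw":-0.536},{"dx":0.0315,"dy":0.0622,"dz":0,"yaw":-0.536},{"dx":0.0315,"dy":0.0622,"dz":0,"yaw":-0.536},{"dx":0.0315,"dy":0.0622,"dz":0,"yaw":-0.536},{"dx":0.0315,"dy":0.0622,"dz":0,"yaw":-0.536},{"dx":0.0315,"dy":0.0622,"dz":0,"yaw":-0.536},{"dx":0.0315,"dy":0.0622,"dz":0,"yaw":-0.536},{"dx":0.0315,"dy":0.0622,"dz":0,"yaw":-0.536},{"dx":0.0315,"dy":0.0622,"dz":0,"yaw":-0.536}]' 0 5
python3 -m crank '[{"dx":0,"dy":0,"dz":-0.03,"yaw":0},{"dx":0,"dy":0,"dz":-0.03,"yaw":0},{"dx":0,"dy":0,"dz":-0.03,"yaw":0},{"dx":0,"dy":0,"dz":0,"yaw":0},{"dx":0,"dy":0,"dz":0,"yaw":0}]'
python3 - <<'E'
from h import *
cal=eyes.calibration('wrist');f=eyes.grab_frame('wrist');cv2.imwrite('pics/w2.png',f[:,:,::-1])
K=cal['camera_matrix'];T=cal['world_from_camera']
def fish(p,z):
    v=np.array(p)-[K[0][2],K[1][2]];r=np.hypot(*v);t=r/K[0][0]
    d=T[:3,:3]@np.array([*(np.sin(t)*v/max(r,1e-9)),np.cos(t)]);o=T[:3,3];return (o+d*(z-o[2])/d[2]).round(1)
for c,z in(('blue',59),('green',74),('yellow',44)):
    for p,a,s in blobs(f,c,150): print(c,p,a,s,fish(p,z))
t=eyes.grab_frame('top');cv2.imwrite('pics/t2.png',t[:,:,::-1])
s=telemetry.state();print(s['time_s'],s['ee_pos'],s['ee_rot'],s['force'],s['gripper_width'])
E
```

```text
time_s: 1.45
ee_pos: [511.8, -13.9, 222.0]
ee_rot: [180.0, -0.0, -0.1]
force: [-0.1, -1.0, -0.5]
gripper_width: 0.4
gripper_force: 0.0
time_s: 2.08
ee_pos: [511.9, -15.7, 150.8]
ee_rot: [180.0, -0.1, -0.0]
force: [0.7, 0.0, 0.2]
gripper_width: 0.8
gripper_force: 0.0
blue [322.5 201.9] 874 [34 34] [515.2 -15.8  59. ]
green [547.1 189.9] 593 [26 29] [ 530.6 -234.1   74. ]
yellow [100.7 142.9] 558 [26 27] [575.2 216.6  44. ]
yellow [311.3 278.9] 165 [ 4 50] [431.4  -4.5  44. ]
yellow [334.4 278.8] 175 [ 5 50] [431.5 -27.5  44. ]
yellow [294.2 320.3] 3564 [273  24] [378.7  14.8  44. ]
2.175 [512.09108956 -15.7513249  151.15300298] [ 1.79989259e+02 -1.34463051e-01 -8.31618151e-03] [ 0.65559722 -0.25141658 -0.58796543] 0.37960313265084433
```

View pics/w2.png

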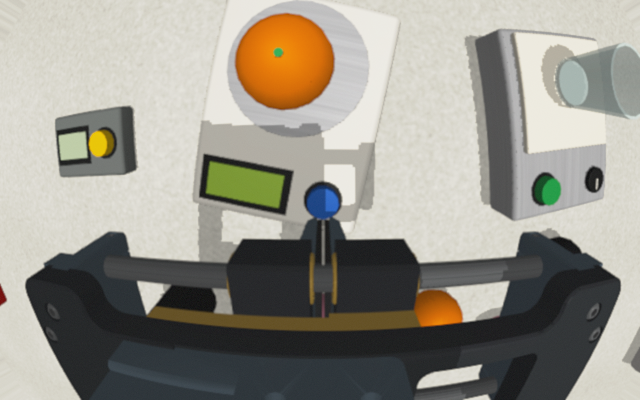

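The wrist view from close by shows the blue key at (322,202), just ahead of the closed tips. It measures (515,-16), within 3 mm of the tool, so I'll go down to just above it and then press slowly. The timer (yellow key at 101,143) and stirrer (green key at 547,190) are clear.

```bash
python3 -m crank '[{"dx":0.001,"dy":0,"dz":-0.025,"yaw":0},{"dx":0,"dy":0,"dz":-0.025,"yaw":0},{"dx":0,"dy":0,"dz":-0.025,"yaw":0},{"dx":0,"dy":0,"dz":-0.022,"yaw":0},{"dx":0,"dy":0,"dz":0,"yaw":0},{"dx":0,"dy":0,"dz":0,"yaw":0}]'
python3 -m crank '[{"dx":0,"dy":0,"dz":-0.0025,"yaw":0},{"dx":0,"dy":0,"dz":-0.0025,"yaw":0},{"dx":0,"dy":0,"dz":-0.0025,"yaw":0},{"dx":0,"dy":0,"dz":-0.0025,"yaw":0},{"dx":0,"dy":0,"dz":-0.0025,"yaw":0},{"dx":0,"dy":0,"dz":0,"yaw":0},{"dx":0,"dy":0,"dz":0,"yaw":0}]'
```

```text
time_s: 2.92
ee_pos: [513.0, -15.7, 73.5]
ee_rot: [180.0, -0.1, -0.0]
force: [0.7, -0.5, 0.3]
gripper_width: 0.4
gripper_force: 0.0
time_s: 3.8
ee_pos: [512.2, -15.6, 62.4]
ee_rot: [180.0, -0.0, 0.0]
force: [1.0, 0.6, 2.9]
gripper_width: 0.4
gripper_force: 0.8
```

```bash
python3 -m crank '[{"dx":0,"dy":0,"dz":-0.0025,"yaw":0},{"dx":0,"dy":0,"dz":-0.0025,"yaw":0},{"dx":0,"dy":0,"dz":0,"yaw":0},{"dx":0,"dy":0,"dz":0,"yaw":0}]'
python3 -m crank '[{"dx":0,"dy":0,"dz":-0.0015,"yaw":0},{"dx":0,"dy":0,"dz":0,"yaw":0},{"dx":0,"dy":0,"dz":0,"yaw":0}]'
```

```text
time_s: 4.3
ee_pos: [512.2, -15.7, 58.4]
ee_rot: [180.0, -0.0, 0.0]
force: [1.2, -0.6, 2.5]
gripper_width: 0.4
gripper_force: 1.2
time_s: 4.68
ee_pos: [512.3, -15.6, 57.5]
ee_rot: [180.0, -0.0, 0.0]
force: [-0.0, 0.2, 5.4]
gripper_width: 0.4
gripper_force: 2.6
```

```bash
python3 -m crank '[{"dx":0,"dy":0,"dz":-0.001,"yaw":0},{"dx":0,"dy":0,"dz":0,"yaw":0},{"dx":0,"dy":0,"dz":0,"yaw":0}]'
```

```text
time_s: 5.05
ee_pos: [512.3, -15.7, 56.9]
ee_rot: [180.0, -0.0, 0.0]
force: [-0.3, -0.1, 6.7]
gripper_width: 0.3
gripper_force: 3.5
```

The force rose to 6.7 N at the expected depth, so the blue key is at its stop. I'll lift off and go above the green key.

```bash
python3 -m crank '[{"dx":0,"dy":0,"dz":0.03,"yaw":0},{"dx":0,"dy":0,"dz":0.045,"yaw":0},{"dx":0,"dy":0,"dz":0.045,"yaw":0},{"dx":0.0044,"dy":-0.0553,"dz":0,"yaw":0},{"dx":0.0044,"dy":-0.0553,"dz":0,"yaw":0},{"dx":0.0044,"dy":-0.0553,"dz":0,"yaw":0},{"dx":0.0044,"dy":-0.0553,"dz":0,"yaw":0},{"dx":0.0044,"dy":-0.0553,"dz":0,"yaw":0},{"dx":0,"dy":0,"dz":0,"yaw":0},{"dx":0,"dy":0,"dz":0,"yaw":0}]'
cat >> h.py <<'E'
def look(name):
    cal=eyes.calibration('wrist');f=eyes.grab_frame('wrist');cv2.imwrite(f'pics/{name}.png',f[:,:,::-1])
    K=cal['camera_matrix'];T=cal['world_from_camera']
    def fish(p,z):
        v=np.array(p)-[K[0][2],K[1][2]];r=np.hypot(*v);t=r/K[0][0]
        d=T[:3,:3]@np.array([*(np.sin(t)*v/max(r,1e-9)),np.cos(t)]);o=T[:3,3];return (o+d*(z-o[2])/d[2]).round(1)
    for c,z in(('blue',51),('green',74),('yellow',44)):
        for p,a,s in blobs(f,c,150): print(c,p,a,s,fish(p,z))
    s=telemetry.state();print(s['time_s'],s['ee_pos'].round(1),s['force'].round(1))
E
python3 -c "from h import *;look('w3')"
```

```text
time_s: 6.3
ee_pos: [529.0, -236.2, 151.6]
ee_rot: [-179.9, 0.1, -0.0]
force: [-0.4, -0.7, 0.2]
gripper_width: 0.6
gripper_force: 0.0
blue [608.3 144.2] 6342 [ 68 109] [ 599.8 -578.6   51. ]
blue [117.3 215.1] 424 [21 26] [515.  -19.1  51. ]
green [327.7 206. ] 869 [35 34] [ 532.6 -240.4   74. ]
yellow [  5.3 168.6] 223 [13 21] [575.7 208.3  44. ]
yellow [311.2 279. ] 166 [ 4 50] [ 447.4 -224.7   44. ]
yellow [334.3 278.5] 176 [ 5 50] [ 448.  -247.8   44. ]
yellow [295.9 320.4] 3521 [271  24] [ 394.4 -207.2   44. ]
6.35 [ 529.1 -235.8  151.9] [-0.1 -0.3 -0.1]
```

View pics/w3.png

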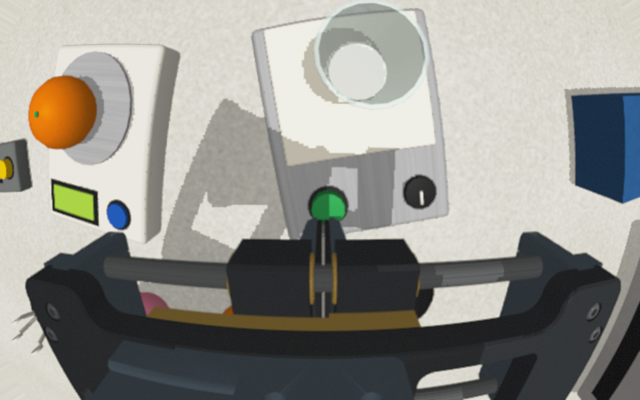

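The wrist view shows the green key at (328,206), about 2 mm ahead and 4 mm right of the tips, and the beaker is well clear. I'll correct for that and press.

```bash
python3 -m crank '[{"dx":0.003,"dy":-0.0045,"dz":-0.025,"yaw":0},{"dx":0,"dy":0,"dz":-0.03,"yaw":0},{"dx":0,"dy":0,"dz":-0.025,"yaw":0},{"dx":0,"dy":0,"dz":0,"yaw":0},{"dx":0,"dy":0,"dz":0,"yaw":0}]'
python3 -m crank '[{"dx":0,"dy":0,"dz":-0.0025,"yaw":0},{"dx":0,"dy":0,"dz":-0.0025,"yaw":0},{"dx":0,"dy":0,"dz":-0.0025,"yaw":0},{"dx":0,"dy":0,"dz":-0.0025,"yaw":0},{"dx":0,"dy":0,"dz":-0.0025,"yaw":0},{"dx":0,"dy":0,"dz":0,"yaw":0},{"dx":0,"dy":0,"dz":0,"yaw":0}]'
```

```text
time_s: 6.98
ee_pos: [532.6, -239.9, 89.2]
ee_rot: [180.0, -0.1, 0.1]
force: [-0.4, 0.1, 1.1]
gripper_width: 0.3
gripper_force: 0.0
time_s: 7.85
ee_pos: [532.1, -240.5, 78.4]
ee_rot: [180.0, -0.0, -0.0]
force: [-0.1, 0.2, 2.4]
gripper_width: 0.5
gripper_force: 0.9
```

```bash
python3 -m crank '[{"dx":0,"dy":0,"dz":-0.0025,"yaw":0},{"dx":0,"dy":0,"dz":-0.0025,"yaw":0},{"dx":0,"dy":0,"dz":-0.0015,"yaw":0},{"dx":0,"dy":0,"dz":0,"yaw":0},{"dx":0,"dy":0,"dz":0,"yaw":0}]'
python3 -m crank '[{"dx":0,"dy":0,"dz":-0.001,"yaw":0},{"dx":0,"dy":0,"dz":0,"yaw":0},{"dx":0,"dy":0,"dz":0,"yaw":0}]'
```

```text
time_s: 8.48
ee_pos: [532.2, -240.5, 73.3]
ee_rot: [180.0, -0.0, 0.0]
force: [-1.0, 0.3, 2.9]
gripper_width: 0.5
gripper_force: 1.5
time_s: 8.85
ee_pos: [532.2, -240.5, 72.6]
ee_rot: [180.0, -0.0, 0.0]
force: [-0.4, 0.1, 5.2]
gripper_width: 0.3
gripper_force: 2.5
```

```bash
python3 -m crank '[{"dx":0,"dy":0,"dz":-0.001,"yaw":0},{"dx":0,"dy":0,"dz":0,"yaw":0},{"dx":0,"dy":0,"dz":0,"yaw":0}]'
```

```text
time_s: 9.22
ee_pos: [532.2, -240.5, 72.0]
ee_rot: [180.0, -0.0, 0.0]
force: [-0.2, -0.0, 5.8]
gripper_width: 0.6
gripper_force: 3.3
```

The green key is at its stop at 5.8 N. I'll lift and travel above the yellow key, passing at about 168 mm, well over the pan orange (top 122 mm).

```bash
python3 -m crank '[{"dx":0,"dy":0,"dz":0.03,"yaw":0},{"dx":0,"dy":0,"dz":0.045,"yaw":0},{"dx":0,"dy":0,"dz":0.045,"yaw":0},{"dx":0,"dy":0,"dz":0,"yaw":0}]'
python3 -m crank '[{"dx":0.0057,"dy":0.0642,"dz":0,"yaw":0},{"dx":0.0057,"dy":0.0642,"dz":0,"yaw":0},{"dx":0.0057,"dy":0.0642,"dz":0,"yaw":0},{"dx":0.0057,"dy":0.0642,"dz":0,"yaw":0},{"dx":0.0057,"dy":0.0642,"dz":0,"yaw":0},{"dx":0.0057,"dy":0.0642,"dz":0,"yaw":0},{"dx":0.0057,"dy":0.0642,"dz":0,"yaw":0},{"dx":0.0057,"dy":0.0642,"dz":0,"yaw":0},{"dx":0.0057,"dy":0.0642,"dz":0,"yaw":0}]'
python3 -m crank '[{"dx":0,"dy":0,"dz":-0.03,"yaw":0},{"dx":0,"dy":0,"dz":0,"yaw":0},{"dx":0,"dy":0,"dz":0,"yaw":0}]'
python3 -c "from h import *;look('w4')"
```

```text
time_s: 9.72
ee_pos: [533.6, -241.0, 169.8]
ee_rot: [179.9, -0.3, 0.0]
force: [0.0, 0.9, -0.5]
gripper_width: 0.7
gripper_force: 0.0
time_s: 10.85
ee_pos: [572.2, 223.3, 165.5]
ee_rot: [179.9, 0.2, 0.0]
force: [-0.1, 0.9, -0.1]
gripper_width: 0.5
gripper_force: 0.0
time_s: 11.22
ee_pos: [572.9, 221.3, 143.1]
ee_rot: [180.0, 0.1, -0.0]
force: [-0.1, -0.8, 0.2]
gripper_width: 0.5
gripper_force: 0.0
yellow [321.1 199.4] 851 [33 33] [576.2 222.3  44. ]
yellow [311.2 279. ] 165 [ 4 50] [496.4 232.2  44. ]
yellow [334.4 278.6] 176 [ 4 50] [496.8 209.8  44. ]
yellow [296.7 320.6] 3469 [271  23] [444.9 248.4  44. ]
11.275 [573.3 221.2 143.8] [0.7 0.7 0.5]
```

View pics/w4.png

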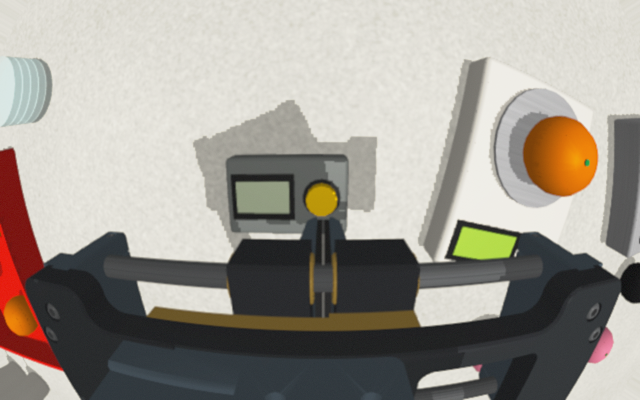

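The yellow key is at (321,199), 2 mm ahead of and 1 mm beside the tips, and the timer is in place. I'll press it the same way.

```bash
python3 -m crank '[{"dx":0.002,"dy":0.001,"dz":-0.03,"yaw":0},{"dx":0,"dy":0,"dz":-0.04,"yaw":0},{"dx":0,"dy":0,"dz":-0.035,"yaw":0},{"dx":0,"dy":0,"dz":0,"yaw":0},{"dx":0,"dy":0,"dz":0,"yaw":0}]'
python3 -m crank '[{"dx":0,"dy":0,"dz":-0.0025,"yaw":0},{"dx":0,"dy":0,"dz":-0.0025,"yaw":0},{"dx":0,"dy":0,"dz":-0.0025,"yaw":0},{"dx":0,"dy":0,"dz":-0.0025,"yaw":0},{"dx":0,"dy":0,"dz":-0.0025,"yaw":0},{"dx":0,"dy":0,"dz":0,"yaw":0},{"dx":0,"dy":0,"dz":0,"yaw":0}]'
```

```text
time_s: 11.9
ee_pos: [575.9, 222.6, 61.2]
ee_rot: [-179.9, -0.1, -0.0]
force: [-0.3, 0.6, 0.5]
gripper_width: 0.6
gripper_force: 0.0
time_s: 12.78
ee_pos: [574.8, 222.7, 49.7]
ee_rot: [-180.0, -0.0, 0.0]
force: [-0.6, 0.4, 2.1]
gripper_width: 0.4
gripper_force: 0.9
```

```bash
python3 -m crank '[{"dx":0,"dy":0,"dz":-0.0025,"yaw":0},{"dx":0,"dy":0,"dz":-0.0025,"yaw":0},{"dx":0,"dy":0,"dz":-0.0025,"yaw":0},{"dx":0,"dy":0,"dz":0,"yaw":0},{"dx":0,"dy":0,"dz":0,"yaw":0}]'
python3 -m crank '[{"dx":0,"dy":0,"dz":-0.0015,"yaw":0},{"dx":0,"dy":0,"dz":0,"yaw":0},{"dx":0,"dy":0,"dz":0,"yaw":0}]'
```

```text
time_s: 13.4
ee_pos: [574.8, 222.6, 43.6]
ee_rot: [180.0, -0.0, 0.0]
force: [-0.3, -0.7, 1.7]
gripper_width: 0.4
gripper_force: 1.1
time_s: 13.78
ee_pos: [574.8, 222.6, 42.7]
ee_rot: [-180.0, -0.0, 0.0]
force: [-0.8, -0.2, 5.3]
gripper_width: 0.2
gripper_force: 2.4
```

```bash
python3 -m crank '[{"dx":0,"dy":0,"dz":-0.001,"yaw":0},{"dx":0,"dy":0,"dz":0,"yaw":0},{"dx":0,"dy":0,"dz":0,"yaw":0}]'
python3 -m crank '[{"dx":0,"dy":0,"dz":0.03,"yaw":0},{"dx":0,"dy":0,"dz":0.045,"yaw":0},{"dx":0,"dy":0,"dz":0.06,"yaw":0},{"dx":0,"dy":0,"dz":0.06,"yaw":0},{"dx":-0.03,"dy":0.05,"dz":0,"yaw":0},{"dx":-0.03,"dy":0.05,"dz":0,"yaw":0},{"dx":0,"dy":0,"dz":0,"yaw":0},{"dx":0,"dy":0,"dz":0,"yaw":0}]'
python3 - <<'E'
from h import *
look('w5')
for n in('top','scene'):
    f=eyes.grab_frame(n);cv2.imwrite(f'pics/{n}9.png',f[:,:,::-1])
f=cv2.imread('pics/scene9.png');cv2.imwrite('pics/crop9.png',cv2.resize(f[110:310,160:460],(800,533)))
E
```

```text
time_s: 14.15
ee_pos: [574.8, 222.7, 42.0]
ee_rot: [-180.0, -0.0, 0.0]
force: [-1.9, -0.1, 6.2]
gripper_width: 0.5
gripper_force: 3.3
time_s: 15.15
ee_pos: [526.8, 302.2, 196.9]
ee_rot: [179.9, 0.0, 0.0]
force: [0.7, 0.6, 0.5]
gripper_width: 0.8
gripper_force: 0.0
blue [562.2 201.6] 252 [15 22] [513.9 -12.3  51. ]
blue [  6.  345.7] 550 [19 55] [ 136.2 1101.5   51. ]
yellow [396.8 143.7] 568 [27 27] [575.2 224.7  44. ]
yellow [311.2 278.8] 166 [ 4 50] [419.5 315.2  44. ]
yellow [334.3 278.6] 180 [ 5 50] [419.7 288.3  44. ]
yellow [296.6 320.6] 3463 [271  23] [357.1 334.7  44. ]
15.2 [527.1 301.8 197. ] [-0.   0.4 -0.1]
```

View pics/crop9.png

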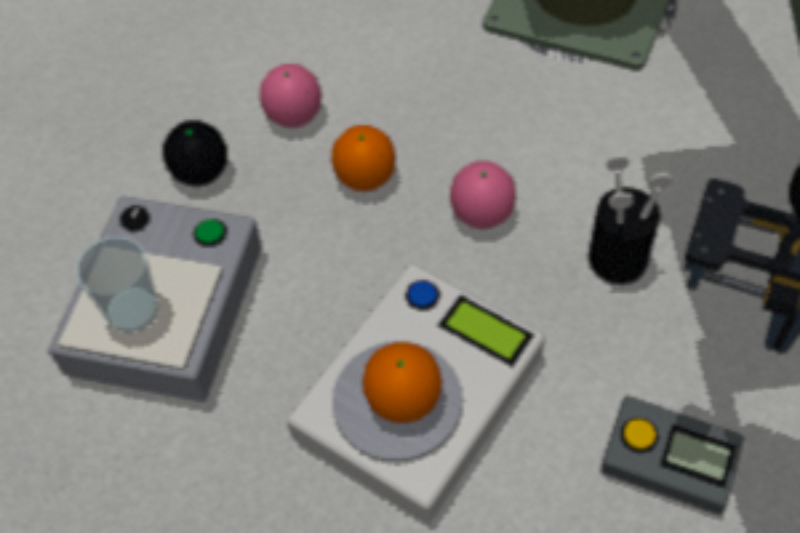

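The crop shows all three keys low: green (210,231), blue (422,294) and yellow (640,434). The timer, oranges, beaker and spoon cup stand where they were, and the hand is clear.

```bash
python3 -c "from workcell import ticket;print(ticket.job_done())"
```

```text
the job is handed in; nothing more can be done
None
```

I pressed the blue, green and yellow keys down in that order, each to its stop at about 6–7 N. In the final picture nothing loose had visibly moved and the hand was clear. I handed the job in at about 15 s on the robot's clock, and the hand-in gave no verdict.

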